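# Start a frozen roll toasting

### The job

Start the two halves of the frozen roll toasting, with the fingertips: push the toaster's lever all the way down until it catches and the roll has sunk in, then lightly press the snowflake (defrost) key until it stays in, and last, in the same way, the one-sided-toasting key with the brown half-roll picture. The keys lock in only while the lever is down, and defrost would cancel a one-sided setting made before it, so keep to this order. Do not touch the bread, press the other two keys, lift anything, shove the toaster or disturb the things beside it.

Things in the scene. Friction and masses are not known exactly. Their poses are not given: they have to be found in the camera images.
- toaster: Two-slot toaster, 240 x 176 x 165 mm high, loose, about 2.2 kg; black end caps, steel sleeve. Origin: centre of its underside; x along the slots, from the lever end (face at x = -0.120, looking roughly to the robot) to the rear; y to the left seen from the lever end. Four light grey keys in a row across the top of the front cap; the bread slots (y = +-0.033) run behind them, from x = -0.054 on.
- lever_top (a point): Centre of the flat top of the lever, a black tab with a bright plate, 44 x 44 x 12 mm thick, standing 44 mm out of the toaster's front face. This point is 22 mm in front of that face and at first 157 mm above the worktop, 8 mm below the housing's top; it goes straight down with the lever.
- lever (a joint): Travel of the lever and the bread carriage: 0 = up, 0.032 m = fully down. It takes up to about 6 N to push; released before about four fifths of the way it springs up again, past that it snaps down and stays caught.
- key_defrost_top (a point): Centre of the top of the snowflake (defrost) key: light grey with a blue six-pointed snowflake, 22 mm along the toaster's x, 20 mm along its y; second from the left seen from the lever end (toaster y = +0.019). The keys stand 38 mm apart, 6 mm proud of the housing, tops 171 mm above the worktop.
- key_defrost (a joint): Travel of the snowflake key: 0 = out, 0.005 m = fully in. It takes up to about 3 N; let go before about three quarters of the way it comes out again, past that it snaps in and stays. All four keys work so.
- key_oneside_top (a point): Centre of the top of the one-sided-toasting key: same size, with a brown half-round roll on a dark line; rightmost of the row as seen from the lever end (toaster y = -0.057).
- key_oneside (a joint): Travel of the one-sided key: 0 = out, 0.005 m = fully in.
- key_cancel_top (a point): Centre of the top of the cancel key (red cross), leftmost of the row (toaster y = +0.057). Leave it alone.
- key_cancel (a joint): Travel of the cancel key; must stay out.
- key_reheat_top (a point): Centre of the top of the reheat key (three orange waves), third from the left, between the two wanted keys (toaster y = -0.019). Leave it alone.
- key_reheat (a joint): Travel of the reheat key; must stay out.
- roll_left: One half of the frozen roll, 108 x 20 x 88 mm with rounded corners, brown crust, loose, standing on edge in the left slot on the carriage; origin at the centre of its lower edge. At first it sticks out 20 mm above the housing; with the lever down its top lies 12 mm below the housing's top.
- roll_right: The other half, alike, in the right slot.
- mug: Blue and white mug, 78 x 112 x 92 mm with its handle, loose; origin at the centre of its underside. To the left in front of the sink. Leave it alone.
- salt_shaker: Salt shaker, 44 mm across, 90 mm high, loose; origin under its centre. Either behind on the left or in front on the right of the toaster. Leave it alone.
- tin: Short food tin, 75 mm across, 58 mm high, loose; origin under its centre. In the other of those two places. Leave it alone.

How it is judged:
By the outcome, as a careful person would: the job done as asked, in the order asked, and still so for the second after the job is handed in, with the robot touching nothing.
It also fails if it takes over 51 s, if anything falls off the work surface, if the arm or the gripper's body presses on something with over 40 N, if the wrist force passes 120 N, or if a joint passes its speed limit or range.

### The arm

A 6-joint arm with a two-finger parallel gripper is mounted at the origin on a cart in front of the work surface, level with it; the furniture and walls round the work are solid. World frame = base frame: x ahead of the robot, y to its left, z up, the work surface at z = 0. Lengths are in m, angles in rad, forces in N, time in s.
With the tool pointing down it reaches from about 0.35 to 0.875 m from the base axis. Payload 4.2 kg.
Tool frame: the origin (TCP) lies midway between the tips of the shut fingers; the grasp point (between the pads) lies 19 mm behind it; z points along the fingers, y is the line along which they close (so a half turn about z gives the same grasp; the last joint's range is limited). The gripper opens to 85 mm and grips with 20 to 120 N. Pads are 22 mm wide; open, the fingers measure 114 mm over their backs; the gripper's body (76 mm by 85 mm) begins 54 mm behind the grasp point. The pads swing forward as they close: fully open they stand 13 mm farther back than shut.
Start: joints at [1.511, 0.385, 0.008, 0, -1.194, -0.259], TCP at [0.196, 0.593, 0.231] pointing down, gripper open.
Joint ranges: [-3.14, 3.14], [-1.21, 2.06], [-1.07, 1.41], [-3.16, 2.05], [-2.99, -0.16], [-3.1, 3.1]. Speed limits (rad/s): [2.79, 2.79, 3.14, 3.14, 3.14, 3.14].

### API

Orientations are given as [roll, pitch, yaw] about the fixed x, y, z axes, in that order (R = Rz(yaw) Ry(pitch) Rx(roll)).
In Python, from station import * gives the robot as it stands.
- The arm moves only by the tool move_arm, never from a script. Its argument "deltas" is one flat list of numbers, 6 for each row, row after row: the shift along the tool's x, y, z in mm, then the turn, a rotation vector about the tool's x, y, z in rad. In form: [x, y, z, rx, ry, rz, x, y, z, rx, ry, rz, ...]. A call has 1 to 12 rows; each row is the pose to reach, as a shift and turn from the pose commanded when the call began, along the tool's axes at that moment; what a row does not reach only later rows make up. A row lasts 1/8 s, in which the tool goes at most 62.5 mm and 10.7 degrees, less where a joint would pass 70% of its speed; a pose out of reach is approached as far as the arm can. A call with a gripper value outside its range is refused whole. "claw" is the closure in counts, from 0 (fully open) to 255 (shut), set as the call begins (left out, the last holds). The fingers move at their own pace and stop on an object; the grip force is fixed at half the most. Time passes only in rows, so rows that repeat a pose let the fingers close. It gives the time, the measured TCP pose, the force, the opening and the grip force at its end, in the units of the state.
- state(): the state, without advancing time (a new reading comes with each control period).
- snapshot(name): name is "scene" or "top"; returns the picture (400x640x3 uint8, red, green, blue); there is no depth.
- camera_params(name): a dict with "K" (3x3 intrinsics, pixels), "rvec" (rotation vector, rad) and "tvec" (3), from world to camera coordinates, as OpenCV has them. Camera axes: x right, y down, z forward; pixel columns grow to the right and rows downward; lengths in m; the calibration is good to about 2 mm. A picture is of the moment at which its call begins. camera_params takes no time and is no camera call.
- job_done(): hands the job in; it is judged then, once.
The state is a dict: "clock": time; "joint_positions": joint angles; "joint_velocities": joint speeds; "joint_torque": joint torques, N m; "tcp_pos": TCP position; "orientation": TCP orientation; "ft_force": force on the tool from outside, world axes, zero at the start; "torque": the same for the moment, N m; "width": finger opening in m; "grasp_force": force on a finger pad.
Only numpy, scipy, OpenCV 4.12 (cv2) and the standard library are available. Lean on these libraries where they do the work, as an engineer would, in place of code of your own. Each camera call takes 0.05 s, during which the arm holds its last target. There are 200 camera calls.

## Working session

There is one attempt and no reset: what is moved stays moved. The work goes in short steps, Python scripts to look and compute and a tool call to move; the robot and the scene stay as the last step left them, time stands still between calls to the robot, and variables do not carry over. Pictures are saved under pics/ and viewed, at most 10 in all, crops included, and the job is handed in when it is done.

Besides the shell and the picture viewer there is one more tool, called after ">>>" as a command line: name --argument value ..., lists and objects as JSON in quotes. move_arm: Moves the arm, as the interface text tells. Its arguments: {"type":"object","properties":{"deltas":{"type":"array"},"claw":{"type":"number"}},"required":["deltas"]}

```bash
mkdir -p pics; python3 - <<'E'
from station import *
import cv2
for n in("scene","top"):
    cv2.imwrite(f"pics/{n}0.png",snapshot(n)[:,:,::-1]); p=camera_params(n); print(n,p)
s=state();print(s['clock'],s['tcp_pos'],s['orientation'],s['ft_force'])
E
```

```text
scene {'K': array([[448.91588063,   0.        , 316.3564235 ],
       [  0.        , 448.91588063, 199.03584959],
       [  0.        ,   0.        ,   1.        ]]), 'rvec': array([ 2.14379351, -0.5573731 ,  0.25484836]), 'tvec': array([-0.63263405,  0.10324114,  0.98278349])}
top {'K': array([[488.47359338,   0.        , 317.46229534],
       [  0.        , 488.47359338, 201.74969694],
       [  0.        ,   0.        ,   1.        ]]), 'rvec': array([ 2.08362717, -2.15272305,  0.22522491]), 'tvec': array([-0.30713177,  0.58286348,  1.14275316])}
0.1 [0.19570927 0.59303133 0.23033533] [ 3.13966779e+00 -7.63621796e-05 -3.18949462e-01] [ 0.3182558  -0.4103674  -0.31109006]
```

View pics/scene0.png

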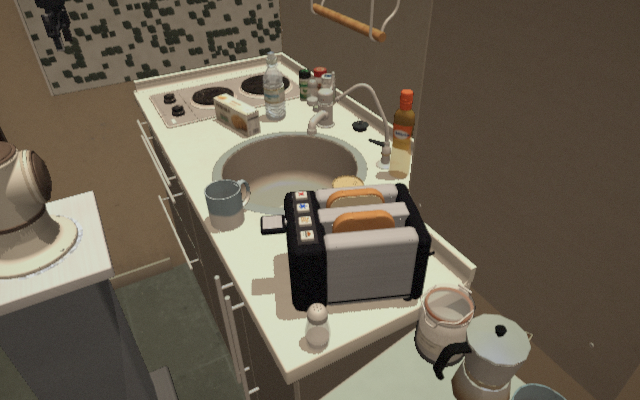

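View pics/top0.png

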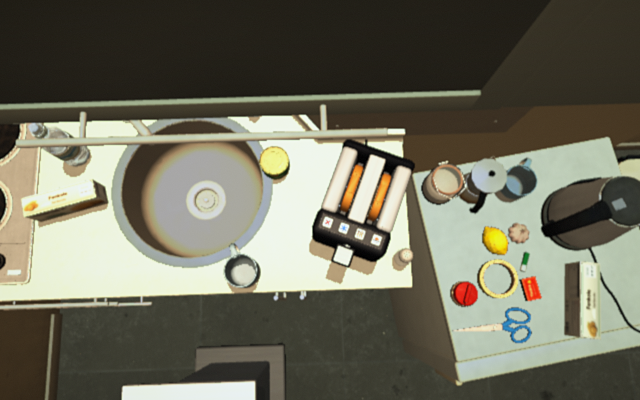

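The scene view shows the toaster with the key row from (300,195) to (307,235) and the lever at (272,225). In the top view the keys run from (328,225) to (376,240), with the lever plate at (343,256). The salt shaker is front right at (403,257), the tin is rear left and the mug is left.

```bash
cat > h.py <<'E'
from station import *
import numpy as np, cv2
def cast(n,uv,z):
    p=camera_params(n);R=cv2.Rodrigues(p['rvec'])[0];t=p['tvec'];C=-R.T@t
    d=R.T@np.linalg.inv(p['K'])@np.array([*uv,1.]);return C+d*(z-C[2])/d[2]
def proj(n,X):
    p=camera_params(n);return cv2.projectPoints(np.array(X,float).reshape(-1,1,3),p['rvec'],p['tvec'],p['K'],None)[0][:,0]
def blobs(n,box,thr,a0,a1,img=None):
    x0,y0,x1,y1=box;im=snapshot(n) if img is None else img
    c=im[y0:y1,x0:x1];m=(c.min(2)>thr).astype(np.uint8)
    m=cv2.morphologyEx(m,cv2.MORPH_CLOSE,np.ones((3,3)))
    k,l,s,ce=cv2.connectedComponentsWithStats(m)
    return [(s[i,4],ce[i]+[x0,y0],s[i,:4]+[x0,y0,0,0]) for i in range(1,k) if a0<=s[i,4]<=a1]
E
python3 - <<'E'
from h import *
t=cv2.imread('pics/top0.png')[:,:,::-1];s=cv2.imread('pics/scene0.png')[:,:,::-1]
for n,im,box,in (("top",t,(315,212,392,270)),("scene",s,(255,185,320,245))):
  for thr in(90,130):
    for a,c,b in blobs(n,box,thr,30,600,im):
        print(n,thr,a,c.round(1),b,cast(n,c,.171).round(4),cast(n,c,.157).round(4))
a=cv2.resize(t[205:275,305:415],None,fx=5,fy=5,interpolation=2);b=cv2.resize(s[180:250,250:340],None,fx=4.9,fy=5,interpolation=2)
cv2.imwrite('pics/crop.png',np.vstack([np.hstack([a,np.zeros((350,0,3),np.uint8)])])[:,:,::-1])
cv2.imwrite('pics/crop2.png',b[:,:,::-1])
print(cast("top",(403,257),.08),cast("scene",(317,315),.08),cast("top",(240,270),.0))
E
```

```text
top 90 183 [358.3 216.6] [348 212  24  12] [ 0.5132 -0.4139  0.171 ] [ 0.5156 -0.4153  0.157 ]
top 90 120 [327.1 221.8] [321 216  13  13] [ 0.5037 -0.3445  0.171 ] [ 0.506  -0.3449  0.157 ]
top 90 115 [343.5 227.8] [338 222  12  13] [ 0.4892 -0.38    0.171 ] [ 0.4912 -0.3809  0.157 ]
top 90 118 [359.6 233.7] [354 228  12  13] [ 0.4749 -0.415   0.171 ] [ 0.4768 -0.4164  0.157 ]
top 90 120 [376.  239.5] [370 233  13  14] [ 0.461  -0.4504  0.171 ] [ 0.4627 -0.4522  0.157 ]
top 130 154 [357.6 216.1] [348 212  19  11] [ 0.5144 -0.4126  0.171 ] [ 0.5168 -0.4139  0.157 ]
top 130 532 [385.2 241.9] [373 212  19  58] [ 0.455  -0.4702  0.171 ] [ 0.4566 -0.4723  0.157 ]
top 130 92 [327.2 222. ] [322 217  11  11] [ 0.5033 -0.3447  0.171 ] [ 0.5056 -0.3451  0.157 ]
top 130 95 [343.3 227.8] [338 222  11  12] [ 0.4892 -0.3798  0.171 ] [ 0.4913 -0.3807  0.157 ]
top 130 96 [359.7 233.5] [355 228  11  12] [ 0.4754 -0.4152  0.171 ] [ 0.4773 -0.4166  0.157 ]
top 130 95 [375.9 239.5] [371 234  11  12] [ 0.4609 -0.4503  0.171 ] [ 0.4626 -0.4521  0.157 ]
top 130 481 [334.5 258.7] [315 245  41  25] [ 0.422  -0.3575  0.171 ] [ 0.4232 -0.3581  0.157 ]
scene 90 106 [302.5 207. ] [296 203  14   9] [ 0.4899 -0.3797  0.171 ] [ 0.4979 -0.3631  0.157 ]
scene 90 119 [304.6 220.5] [298 216  14  10] [ 0.4757 -0.4152  0.171 ] [ 0.4832 -0.3996  0.157 ]
scene 90 132 [306.7 234.9] [300 230  14  11] [ 0.4614 -0.4503  0.171 ] [ 0.4685 -0.4357  0.157 ]
scene 130 86 [302.6 206.7] [297 203  12   8] [ 0.4904 -0.379   0.171 ] [ 0.4983 -0.3623  0.157 ]
scene 130 97 [304.6 220.1] [299 216  13   9] [ 0.4761 -0.4143  0.171 ] [ 0.4836 -0.3987  0.157 ]
scene 130 106 [306.8 234.6] [301 230  13  10] [ 0.4619 -0.4497  0.171 ] [ 0.469  -0.4351  0.157 ]
[ 0.42843985 -0.52381349  0.08      ] [ 0.43176614 -0.53596551  0.08      ] [ 0.41607477 -0.12625108  0.        ]
```

View pics/crop.png

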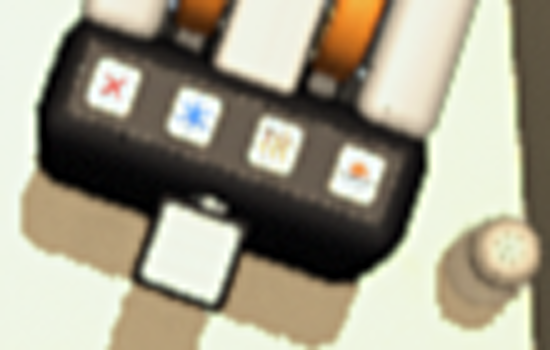

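View pics/crop2.png

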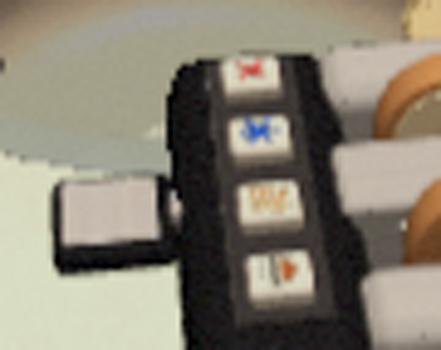

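```bash
cat >> h.py <<'E'
def delta(P,s=None):
    s=s or state();from scipy.spatial.transform import Rotation as Ro
    R=Ro.from_euler('xyz',s['orientation']);return (R.inv().apply(np.array(P)-s['tcp_pos'])*1000).round(1)
E
python3 - <<'E'
from h import *
a=cast("top",(343.6,256),.157);b=cast("scene",(272,222.4),.157);print(a,b)
ex=np.array([.928,-.372]);print("rowctr->lever along ex,ey",(a[:2]-[.4824,-.3974])@ex,(a[:2]-[.4824,-.3974])@[.372,.928])
L=(a+b)/2
print(delta([.45,.1,.25]),delta([L[0],L[1],.25]),delta([L[0],L[1],.157]),delta([.4895,-.3798,.171]),delta([.4612,-.4502,.171]))
E
```

```text
[ 0.42840383 -0.37847582  0.157     ] [ 0.43136493 -0.37592123  0.157     ]
rowctr->lever along ex,ey -0.05714824618855205 -0.0025249342933311553
[396.1 388.5 -18.9] [526.6 847.9 -18. ] [526.6 847.7  75. ] [584.  831.5  61. ] [579.2 907.3  61.1]
```

>>> move_arm --claw 255 --deltas '[45,44,-10,0,0,0,90,88,-20,0,0,0,135,132,-20,0,0,0,180,176,-20,0,0,0,225,220,-20,0,0,0,270,264,-20,0,0,0,315,308,-20,0,0,0,360,352,-20,0,0,0,396,388,-20,0,0,0,412,446,-20,0,0,0.02,429,506,-20,0,0,0.04,446,565,-20,0,0,0.06]'

```text
clock: 1.6
tcp_pos: [0.4417, -0.0847, 0.2512]
orientation: [-3.142, 0.0, -0.379]
ft_force: [0.3, -0.0, 0.0]
width: 0.0001
grasp_force: 0.0
```

```bash
python3 - <<'E'
from h import *
s=state();print(s['clock'],s['tcp_pos'],s['orientation'],s['width'],s['ft_force']);print(delta([.428,-.3756,.20],s))
E
```

```text
1.6 [ 0.44168386 -0.08471749  0.25118863] [-3.14157841e+00  9.64286833e-05 -3.79122714e-01] 0.00011459742100812393 [ 0.33499527 -0.00280293  0.00429865]
[ 95.  275.3  51.2]
```

>>> move_arm --deltas '[19,55,0,0,0,0,38,110,0,0,0,0,57,165,0,0,0,0,76,220,0,0,0,0,95,275,0,0,0,0,95,275,25,0,0,0,95,275,50,0,0,0,95,275,70,0,0,0,95,275,70,0,0,0,95,275,70,0,0,0]'

```text
clock: 2.85
tcp_pos: [0.4293, -0.3737, 0.182]
orientation: [3.141, -0.001, -0.378]
ft_force: [0.0, 0.6, -0.6]
width: 0.0001
grasp_force: 0.0
```

```bash
python3 - <<'E'
from h import *
t=snapshot("top")[200:280,300:420];s=snapshot("scene")[150:260,240:400]
a=cv2.resize(t,(600,400));b=cv2.resize(s,None,fx=4,fy=4)
a=cv2.resize(t,(390,260));b=cv2.resize(s,(400,275))
c=np.zeros((275,790,3),np.uint8);c[:260,:390]=a;c[:,390:]=b
cv2.imwrite('pics/near.png',c[:,:,::-1])
s=state();print(s['tcp_pos'],s['ft_force'])
E
```

```text
[ 0.42947753 -0.37371964  0.18247754] [ 0.76094562 -0.13088612  0.01511614]
```

View pics/near.png

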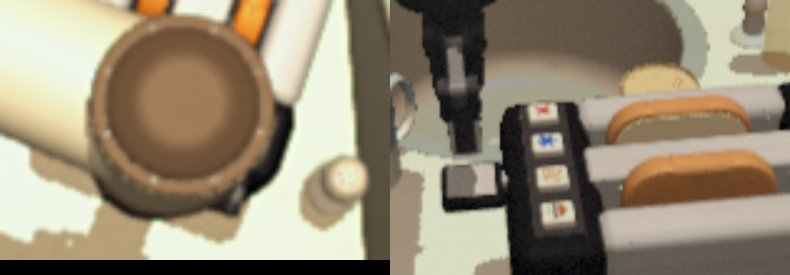

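Left panel: the arm hides the toaster from above. Right panel: the closed fingertips hang over the lever plate at about (465,150), with clearance to the front face. I'll push down from here.

>>> move_arm --deltas '[-1,2,10,0,0,0,-1,2,18,0,0,0,-1,2,23,0,0,0,-1,2,28,0,0,0,-1,2,33,0,0,0,-1,2,38,0,0,0,-1,2,43,0,0,0,-1,2,48,0,0,0,-1,2,52,0,0,0,-1,2,55,0,0,0,-1,2,57,0,0,0,-1,2,57,0,0,0]'

```text
clock: 4.45
tcp_pos: [0.4274, -0.375, 0.125]
orientation: [3.141, -0.0, -0.378]
ft_force: [-1.0, 2.2, 3.9]
width: -0.0002
grasp_force: 2.3
```

>>> move_arm --deltas '[0,0,1,0,0,0,0,0,1.5,0,0,0,0,0,1.5,0,0,0]'

```text
clock: 4.82
tcp_pos: [0.4274, -0.3751, 0.1249]
orientation: [3.141, -0.001, -0.378]
ft_force: [-3.2, 4.4, 11.5]
width: 0.0005
grasp_force: 5.6
```

On the stop. Now I'll retreat upward and look.

>>> move_arm --deltas '[0,0,-5,0,0,0,0,0,-25,0,0,0,0,0,-60,0,0,0,0,0,-90,0,0,0,0,0,-90,0,0,0]'

```text
clock: 5.45
tcp_pos: [0.4287, -0.3759, 0.2154]
orientation: [3.141, -0.006, -0.379]
ft_force: [0.0, 0.6, -0.7]
width: -0.0002
grasp_force: 0.0
```

```bash
python3 - <<'E'
from h import *
im=snapshot("scene");b=cv2.resize(im[150:260,240:400],(640,440))
cv2.imwrite('pics/lev.png',b[:,:,::-1])
for a,c,bb in blobs("scene",(285,185,320,245),100,30,300,im): print(a,c,bb,cast("scene",c,.171))
s=state();print(s['tcp_pos'],s['ft_force'],delta([.4895,-.3798,.19],s),delta([.4612,-.4502,.19],s))
E
```

```text
94 [302.5        206.82978723] [297 203  12   9] [ 0.49002613 -0.37934124  0.171     ]
109 [304.71559633 220.24770642] [298 216  14   9] [ 0.47607747 -0.41483919  0.171     ]
121 [306.72727273 234.66115702] [300 230  14  10] [ 0.46172039 -0.44974696  0.171     ]
[ 0.4277268  -0.3751144   0.21349568] [-0.59913465 -0.34579795 -0.12898922] [ 59.1 -18.5  23.6] [58.8 57.4 23.6]
```

View pics/lev.png

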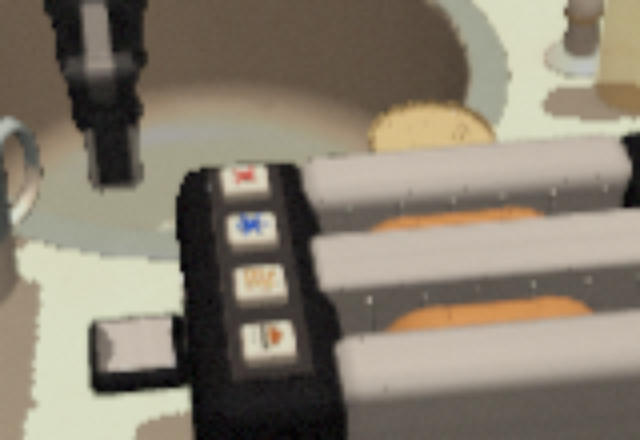

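The lever (140,345) stays down, the rolls have sunk, and the toaster hasn't moved. Next is the snowflake key.

>>> move_arm --deltas '[30,-9,0,0,0,0,59,-18.5,0,0,0,0,59,-18.5,15,0,0,0,59,-18.5,30,0,0,0,59,-18.5,38,0,0,0,59,-18.5,41,0,0,0,59,-18.5,43,0,0,0,59,-18.5,44,0,0,0,59,-18.5,45,0,0,0,59,-18.5,46,0,0,0,59,-18.5,47,0,0,0,59,-18.5,47,0,0,0]'

```text
clock: 7.0
tcp_pos: [0.4893, -0.3796, 0.1661]
orientation: [3.142, -0.001, -0.379]
ft_force: [-0.3, 1.2, 2.2]
width: 0.0001
grasp_force: 1.2
```

>>> move_arm --deltas '[0,0,0.6,0,0,0,0,0,0.6,0,0,0]'

```text
clock: 7.25
tcp_pos: [0.4893, -0.3796, 0.1661]
orientation: [3.141, -0.001, -0.378]
ft_force: [-0.5, 1.7, 5.0]
width: -0.0001
grasp_force: 2.5
```

>>> move_arm --deltas '[0,0,-5,0,0,0,0,0,-25,0,0,0,0,0,-45,0,0,0,0,38,-45,0,0,0,0,76,-45,0,0,0,0,76,-45,0,0,0]'

```text
clock: 8.0
tcp_pos: [0.4596, -0.452, 0.2094]
orientation: [-3.141, 0.001, -0.382]
ft_force: [-0.9, 0.3, -0.6]
width: -0.0
grasp_force: 0.0
```

```bash
python3 - <<'E'
from h import *
im=snapshot("scene");b=cv2.resize(im[170:260,250:350],(600,540))
cv2.imwrite('pics/def.png',b[:,:,::-1])
for a,c,bb in blobs("scene",(285,185,320,245),100,30,300,im): print(a,c,bb,cast("scene",c,.171))
s=state();print(s['tcp_pos'],s['ft_force'],delta([.4612,-.4502,.166],s))
E
```

```text
96 [290.34375    189.58333333] [285 185  13  14] [ 0.49463724 -0.32054769  0.171     ]
43 [307.95348837 187.58139535] [305 185   7   7] [ 0.52612442 -0.33132636  0.171     ]
36 [318.38888889 193.19444444] [317 185   3  17] [ 0.53433053 -0.357073    0.171     ]
81 [304.49382716 221.30864198] [298 217  14   8] [ 0.47443622 -0.4171926   0.171     ]
90 [307.2        235.24444444] [301 230  13  10] [ 0.46171736 -0.45142008  0.171     ]
[ 0.46003327 -0.45090475  0.20940557] [ 0.27367068  0.19160036 -0.36212691] [ 0.9 -1.1 43.4]
```

View pics/def.png

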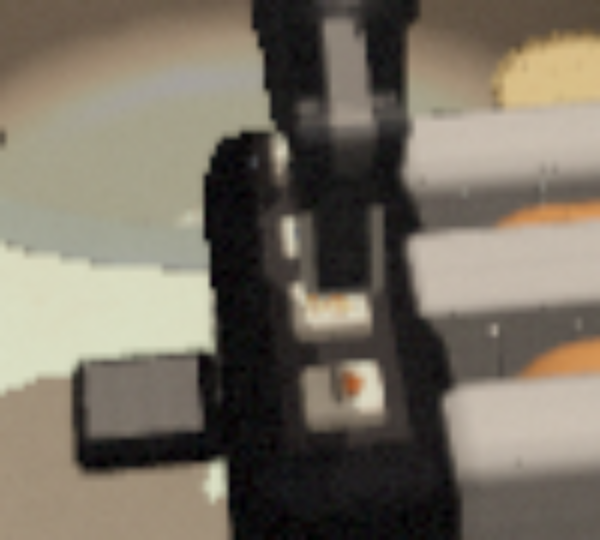

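The finger hides the snowflake key, so I'll step aside briefly to check it.

>>> move_arm --deltas '[-40,0,-20,0,0,0,-80,0,-40,0,0,0,-80,0,-40,0,0,0]'

```text
clock: 8.43
tcp_pos: [0.3856, -0.4197, 0.2528]
orientation: [3.141, -0.004, -0.378]
ft_force: [0.3, -0.0, 0.1]
width: 0.0
grasp_force: 0.0
```

```bash
python3 - <<'E'
from h import *
im=snapshot("scene");b=cv2.resize(im[170:260,250:350],(600,540))
cv2.imwrite('pics/def2.png',b[:,:,::-1])
for a,c,bb in blobs("scene",(285,185,320,245),100,30,300,im): print(a,c,bb,cast("scene",c,.171))
s=state();print(s['tcp_pos'],delta([.4612,-.4502,.166],s))
E
```

```text
87 [302.5862069  208.62068966] [297 205  12   8] [ 0.48778052 -0.3840575   0.171     ]
110 [304.69090909 220.20909091] [298 216  14   9] [ 0.47608905 -0.41472535  0.171     ]
121 [306.72727273 234.66115702] [300 230  14  10] [ 0.46172039 -0.44974696  0.171     ]
[ 0.38648091 -0.41992033  0.25152224] [80.4  0.5 85.7]
```

View pics/def2.png

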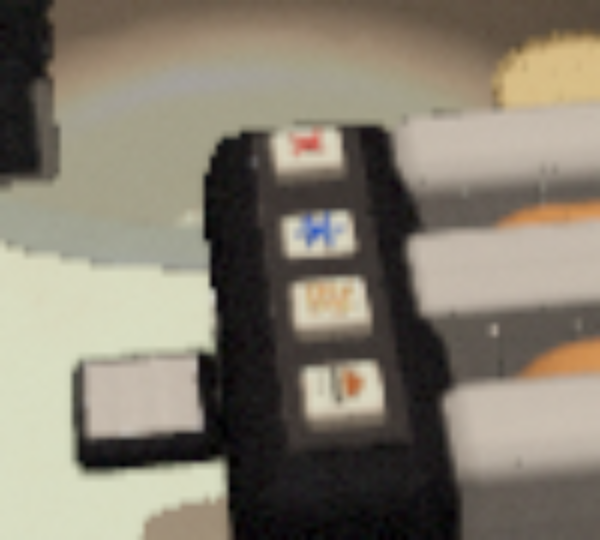

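The snowflake key sits 1.8 px lower than before (row 206.8 → 208.6), so it stays in; the others are unchanged. Now the one-sided key.

>>> move_arm --deltas '[40,0,20,0,0,0,80.5,0.5,40,0,0,0,80.5,0.5,55,0,0,0,80.5,0.5,70,0,0,0,80.5,0.5,77,0,0,0,80.5,0.5,80,0,0,0,80.5,0.5,82,0,0,0,80.5,0.5,83,0,0,0,80.5,0.5,84,0,0,0,80.5,0.5,85,0,0,0,80.5,0.5,85.8,0,0,0,80.5,0.5,86,0,0,0]'

```text
clock: 9.98
tcp_pos: [0.4614, -0.4511, 0.1661]
orientation: [3.141, -0.002, -0.378]
ft_force: [-1.9, 3.3, 7.4]
width: 0.0007
grasp_force: 3.8
```

>>> move_arm --deltas '[0,0,-5,0,0,0,0,0,-25,0,0,0,0,0,-45,0,0,0,-40,0,-65,0,0,0,-80,0,-85,0,0,0,-80,0,-85,0,0,0,-80,0,-85,0,0,0]'

```text
clock: 10.85
tcp_pos: [0.387, -0.4213, 0.249]
orientation: [-3.141, -0.0, -0.379]
ft_force: [0.2, -0.2, -0.7]
width: -0.0001
grasp_force: 0.0
```

```bash
python3 - <<'E'
from h import *
im=snapshot("scene");b=cv2.resize(im[170:340,180:440],(780,510))
cv2.imwrite('pics/fin.png',b[:,:,::-1])
for a,c,bb in blobs("scene",(285,185,320,245),100,30,300,im): print(a,c,bb)
print(state()['tcp_pos'],state()['ft_force'])
E
```

```text
86 [302.59302326 208.6627907 ] [297 205  12   8]
109 [304.71559633 220.24770642] [298 216  14   9]
106 [306.68867925 236.59433962] [300 232  14  10]
[ 0.38715776 -0.4213381   0.24844938] [-0.40197063 -0.54034185 -0.91405952]
```

View pics/fin.png

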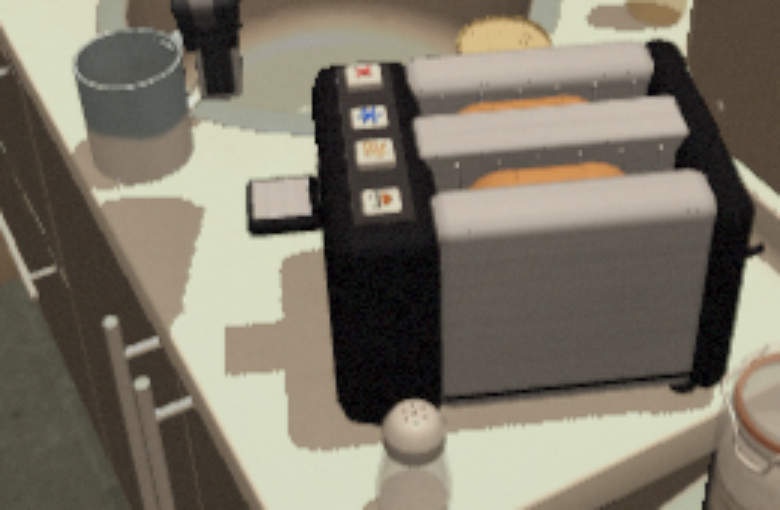

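The lever is down at (283,200), the snowflake key is in, and the one-sided key is in (row 234.7 → 236.6). The other two keys are out and nothing beside the toaster has moved.

```bash
python3 -c "
from station import *
print(job_done())"
```

```text
the job is handed in; nothing more can be done
None
```

The roll is toasting: the lever caught fully down, then the snowflake key and then the one-sided key locked in, with the other two keys still out and nothing else disturbed; I handed the job in at about 11 s.

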